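Close the sample cell in its holding jig

ROBOT

A 6-joint arm with a two-finger parallel gripper is mounted at the origin on a cart in front of the work surface, level with it; the furniture and walls round the work are solid. World frame = base frame: x ahead of the robot, y to its left, z up, the work surface at z = 0. Lengths are in m, angles in rad, forces in N, time in s.
With the tool pointing down it reaches from about 0.4 to 0.825 m from the base axis. Payload 7 kg.
Tool frame: the origin (TCP) lies on the centre line of the jaws, within the pads' length; the fingertips stand ctrl.nose_length ahead of it and the grasp point (between the pads) lies 6 mm ahead of it (ctrl.nose_length is the distance from the TCP to the fingertips, in m); z points along the fingers, y is the direction in which the jaws open and shut (so a half turn about z gives the same grasp; the last joint's range is limited). The gripper opens to 85 mm and grips with 20 to 120 N. Pads are 22 mm wide; open, the fingers measure 114 mm over their backs; the gripper's body (76 mm by 85 mm) begins 54 mm behind the grasp point. The pads swing forward as they close: fully open they stand 13 mm farther back than shut.
Start: joints at [1.599, 0.359, 0.012, 0, -1.224, -0.288], TCP at [0.173, 0.652, 0.256] pointing down, gripper open.
Joint ranges: [-3.07, 3.07], [-1.43, 2.12], [-1.02, 1.25], [-3.03, 1.67], [-3.05, -0], [-3.03, 3.03]. Speed limits (rad/s): [2.39, 2.39, 3.01, 3.14, 3.14, 3.14].

INTERFACE

Orientations are given as a 3x3 rotation matrix whose columns are the frame's x, y, z axes.
In Python, from plant import monitor, eyes, ctrl gives the robot as it stands. The module is installed in compiled form; this text tells all that it offers.
- The arm moves only by the tool play_rows, never from a script. Its argument "plan" is a list of rows, each a list of 3 entries, a list of its own where there are three numbers: the finger opening in mm, from 0 to 85.4, then the shift along the tool's x, y, z in mm, then the turn about the tool's z in rad. A call has 1 to 12 rows; each row is the pose to reach, as a shift and turn from the pose commanded when the call began, along the tool's axes at that moment; what a row does not reach only later rows make up. A row lasts 1/8 s, in which the tool goes at most 62.5 mm and 10.7 degrees, less where a joint would pass 70% of its speed; a pose out of reach is approached as far as the arm can. A call with a gripper value outside its range is refused whole. The fingers move at their own pace and stop on an object; the grip force is fixed at half the most. Time passes only in rows, so rows that repeat a pose let the fingers close. It gives the time, the measured TCP pose, the force and the opening at its end, in the units of the state.
- monitor.observe(): the state, without advancing time (a new reading comes with each control period).
- eyes.grab_frame(name): name is "scene" or "top" or "wrist"; returns a dict with "img" (480x640x3 uint8, blue, green, red), "mtx" (3x3 intrinsics, pixels), "dist" ([k1, k2, p1, p2, k3] as OpenCV has them; the pictures are not rectified), "R" (3x3) and "t" (3): a world point X has camera coordinates R X + t. Camera axes: x right, y down, z forward; pixel columns grow to the right and rows downward; lengths in m; the calibration is good to about 2 mm. A picture is of the moment at which its call begins. There is no depth.
- ctrl.hand_in(): hands the job in, once; it reports no verdict.
The state is a dict: "clock": time; "q": joint angles; "qvel": joint speeds; "joint_torque": joint torques, N m; "ee_pos": TCP position; "tcp_rot": TCP orientation; "wrist_force": force on the tool from outside, world axes, zero at the start; "ft_torque": the same for the moment, N m; "width": finger opening in m.
Only numpy, scipy, OpenCV 4.12 (cv2) and the standard library are available. Lean on these libraries where they do the work, as an engineer would, in place of code of your own. Each camera call takes 0.05 s, during which the arm holds its last target.

TASK

Close the cap of the small steel sample cell. Its square body just spins along when the cap is turned, so first stand the cell, cap still open, fully down in the block with the square well (not the one with the round well), and then turn the cap's upright grip clockwise, seen from above, to its stop. Leave the closed cell standing upright in the square well.

Things in the scene. Friction and masses are not known exactly. Their poses are not given: they have to be found in the camera images.
- cell_foot (a point): Centre of the underside of the sample cell, a loose steel part of about 0.27 kg standing upright: square foot 44 x 44 mm and 24 mm high, a short round neck, then a grey cap (disc 40 mm across, z 30 to 40 mm above the underside) with an upright paddle grip. Whole height 78 mm. x and y run along the sides of the square foot (quarter turns are alike), z up.
- cap_grip (a point): Point to grip on the cell's cap: on its axis, 65 mm above the underside of the cell. The grey paddle is 42 mm long along this point's x, 14 mm thick along its y, and stands z 40 to 78 mm above the underside, so 13 mm above and 25 mm below this point. x turns with the cap. The cell can be lifted by it.
- cell_cap (a joint): Turn of the cap on the cell's body, rad: 0 with the paddle parallel to a side of the foot (open), growing as the cap is turned clockwise seen from above, 1.2 at the stop (closed); it starts between 0 and 0.25. The cap is stiff (about 0.07 N m) and stays where it is left. Standing on the bench or in the round well the body spins along with the cap.
- jig_well (a point): Centre of the floor of the square well of the holding jig, an aluminium block 80 x 80 x 24 mm fixed to the bench. The well is 49 x 49 mm, 16 mm deep, with a 3 mm chamfer round its mouth; its mouth is about 25 mm above the bench. x and y run along the sides of the well, z up. The foot fits at any quarter turn with 2.5 mm to spare on each side. A like block with a round well 68 mm across stands nearby: not that one.

How it is judged:
On the way:
1. the cell stands down in the square well with its cap still open (horizontal distance between cell_foot and jig_well below 0.008 m and z of cell_foot in the frame of jig_well below 0.006 m and angle between cell_foot's own z axis and vertical below 0.17 rad and value of joint cell_cap below 0.5 rad), for 0.2 s.
At the end, for the whole second after the job is handed in: The cell stands upright on the floor of the square well (within 8 mm of its centre, no more than 4 mm up, within 6 degrees of upright) with its cap within 10 degrees of the closed stop, released (horizontal distance between cell_foot and jig_well below 0.008 m and z of cell_foot in the frame of jig_well below 0.004 m and angle between cell_foot's own z axis and vertical below 0.1 rad and value of joint cell_cap above 1.02 rad); the robot touches nothing.
It also fails if it takes over 50 s, if anything falls off the work surface, if the arm or the gripper's body presses on something with over 40 N, if the wrist force passes 120 N, or if a joint passes its speed limit or range.

## Working session

There is one attempt and no reset: what is moved stays moved. The work goes in short steps, Python scripts to look and compute and a tool call to move; the robot and the scene stay as the last step left them, time stands still between calls to the robot, and variables do not carry over. Pictures are saved under pics/ and viewed, and the job is handed in when it is done.

Besides the shell and the picture viewer there is one more tool, called after "Request:" in YAML: its name, and indented under it one key for each argument. play_rows: Moves the arm, as the interface text tells. Its arguments: {"type":"object","properties":{"plan":{"type":"array","items":{"type":"array"}}},"required":["plan"]}

```bash
mkdir -p pics; python3 - <<'E'
from plant import monitor, eyes, ctrl
import cv2, numpy as np
s=monitor.observe()
for k,v in s.items(): print(k,np.round(v,4).tolist())
print(ctrl.nose_length)
for n in ["scene","top","wrist"]:
    f=eyes.grab_frame(n); cv2.imwrite(f"pics/{n}0.png",f["img"])
    print(n,np.round(f["mtx"],1).tolist(),np.round(f["dist"],4).tolist(),np.round(f["R"],3).tolist(),np.round(f["t"],4).tolist())
E
```

```text
clock 0.0
q [1.5991, 0.3594, 0.0111, -0.0003, -1.2241, -0.2881]
qvel [-0.0004, -0.0003, 0.0013, -0.0018, -0.0001, 0.001]
joint_torque [-0.0002, -58.3331, 29.3412, 6.9362, -0.0059, -0.0]
ee_pos [0.1733, 0.6519, 0.2554]
tcp_rot [[0.9664, -0.257, -0.0003], [-0.257, -0.9664, -0.0016], [0.0001, 0.0016, -1.0]]
wrist_force [-0.0211, 0.0723, 0.8745]
ft_torque [-0.0232, 0.0275, 0.054]
width 0.0852
0.025
scene [[556.5, 0.0, 312.7], [0.0, 556.5, 235.3], [0.0, 0.0, 1.0]] [-0.0078, 0.0, 0.0, 0.0, 0.0] [[0.784, -0.62, 0.005], [-0.327, -0.421, -0.846], [0.527, 0.662, -0.533]] [-0.2355, 0.3177, 0.451]
top [[573.1, 0.0, 317.8], [0.0, 573.1, 247.8], [0.0, 0.0, 1.0]] [-0.107, 0.0, 0.0, 0.0, 0.0] [[0.014, -1.0, 0.017], [-0.999, -0.015, -0.045], [0.046, -0.016, -0.999]] [0.2301, 0.5049, 0.8976]
wrist [[345.0, 0.0, 318.4], [0.0, 345.0, 240.4], [0.0, 0.0, 1.0]] [-0.051, 0.0, 0.0, 0.0, 0.0] [[-0.257, -0.966, 0.001], [-0.93, 0.247, 0.27], [-0.262, 0.068, -0.963]] [0.6738, -0.0352, 0.379]
```

View pics/scene0.png

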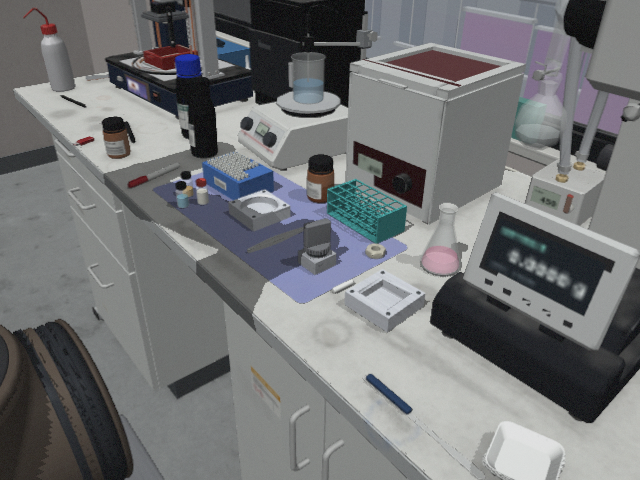

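View pics/top0.png

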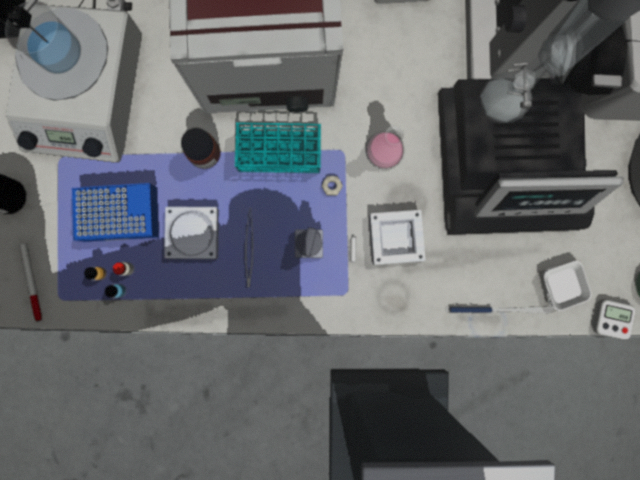

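View pics/wrist0.png

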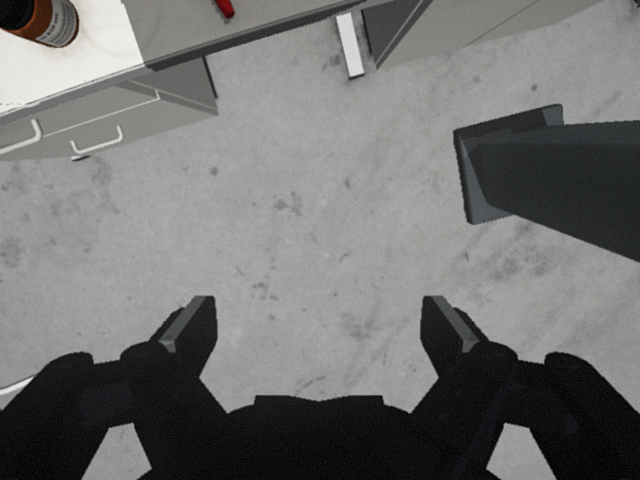

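The top view shows the cell at about (308,243), the square jig at (397,236) and the round jig at (190,232). I'll zoom in on these.

```bash
cat > h.py <<'E'
import cv2, numpy as np
from plant import monitor, eyes, ctrl
def ray(f,uv,z):
    uv=np.array(uv,float).reshape(-1,1,2)
    n=cv2.undistortPoints(uv,f["mtx"],np.array(f["dist"],float)).reshape(-1,2)
    R=np.array(f["R"]);t=np.array(f["t"]); C=-R.T@t
    d=np.c_[n,np.ones(len(n))]@R
    return C+d*((z-C[2])/d[:,2])[:,None]
def proj(f,X):
    R=np.array(f["R"]);t=np.array(f["t"])
    return cv2.projectPoints(np.array(X,float).reshape(-1,3),cv2.Rodrigues(R)[0],t,f["mtx"],np.array(f["dist"],float))[0].reshape(-1,2)
def crop(img,x,y,w,h,s,name):
    c=cv2.resize(img[y:y+h,x:x+w],None,fx=s,fy=s,interpolation=cv2.INTER_CUBIC); cv2.imwrite(name,c)
E
python3 - <<'E'
from h import *
f=eyes.grab_frame("top"); crop(f["img"],280,190,160,100,5,"pics/topc.png")
print(ray(f,[(308,243),(397,236)],0.03).round(3))
f=eyes.grab_frame("scene"); crop(f["img"],290,210,145,120,5,"pics/scenec.png")
print(ray(f,[(318,260),(385,298)],0.01).round(3))
E
```

```text
[[0.508 0.253 0.03 ]
 [0.521 0.115 0.03 ]]
[[0.507 0.248 0.01 ]
 [0.523 0.115 0.01 ]]
```

View pics/topc.png

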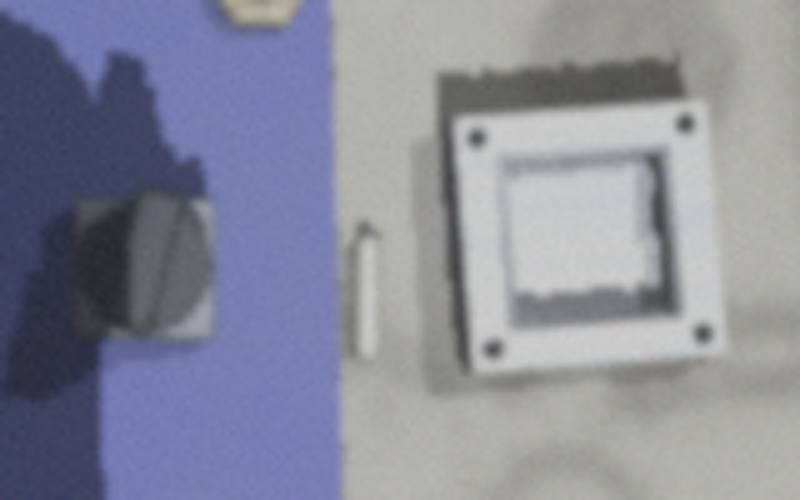

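View pics/scenec.png

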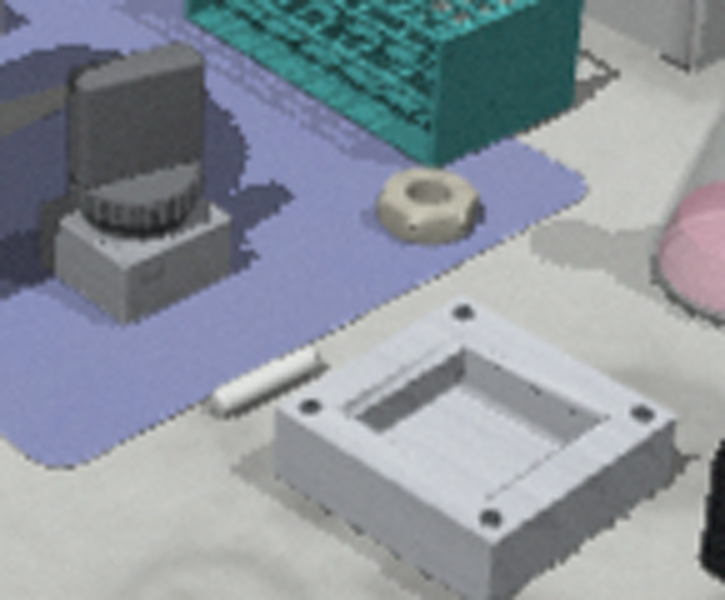

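```bash
python3 - <<'E'
from h import *
f=eyes.grab_frame("top")
print("C",(-np.array(f["R"]).T@np.array(f["t"])).round(3))
def up(c,x0,y0,s=5): c=np.array(c,float); return (c+.5)/s-.5+[x0,y0]
def quad(P,n):
    P=P[:,:2]; c=P.mean(0); e=[P[(i+1)%4]-P[i] for i in range(4)]
    print(n,c.round(4),"len",[round(float(np.hypot(*v)),4) for v in e],"ang",[round(float(np.degrees(np.arctan2(v[1],v[0]))),1) for v in e])
quad(ray(f,up([(455,117),(706,100),(728,352),(470,374)],280,190),.0245),"jig top")
quad(ray(f,up([(503,153),(668,148),(681,312),(511,328)],280,190),.025),"jig well")
quad(ray(f,up([(78,205),(215,200),(214,337),(78,338)],280,190),.024),"foot top")
f=eyes.grab_frame("scene")
quad(ray(f,up([(275,408),(460,300),(678,418),(492,545)],290,210),.0245),"jig sc")
quad(ray(f,up([(57,224),(130,266),(230,220)],290,210).tolist()+[(0,0)],.024),"foot sc (ignore mean)")
P=ray(f,up([(57,224),(230,220)],290,210),.024);print(P.mean(0).round(4))
E
```

```text
C [0.46  0.252 0.916]
jig top [0.52   0.1131] len [0.0795, 0.0795, 0.0815, 0.0805] ang [-85.1, -174.7, 95.6, 3.9]
jig well [0.5201 0.113 ] len [0.0521, 0.0516, 0.0537, 0.0548] ang [-87.3, -175.1, 96.2, 3.1]
foot top [0.5071 0.2518] len [0.0428, 0.0428, 0.0423, 0.0415] ang [-87.0, -179.6, 91.3, 0.9]
jig sc [0.5179 0.1117] len [0.0782, 0.0792, 0.0802, 0.08] ang [4.0, -83.8, -175.4, 94.8]
foot sc (ignore mean) [0.5402 0.9195] len [0.0319, 0.0402, 2.7331, 2.7044] ang [-83.2, 0.5, 87.1, -93.8]
[0.5049 0.245  0.024 ]
```

```bash
python3 - <<'E'
from h import *
s=monitor.observe(); f=eyes.grab_frame("wrist"); R=np.array(s["tcp_rot"]);p=np.array(s["ee_pos"])
C=-np.array(f["R"]).T@np.array(f["t"]); print("cam in tool",(R.T@(C-p)).round(3))
for d in (0.006,.05,.1,.18,.25): print(d,proj(f,p+R[:,2]*d).round(0))
for tgt in ([.507,.251],[.48,.20]):
  print(tgt,(R.T@(np.array([*tgt,p[2]])-p)*1000).round(1))
E
```

```text
cam in tool [ 0.068  0.    -0.118]
0.006 [[317. 321.]]
0.05 [[318. 280.]]
0.1 [[318. 251.]]
0.18 [[318. 224.]]
0.25 [[318. 209.]]
[0.507, 0.251] [4.255e+02 3.020e+02 1.000e-01]
[0.48, 0.2] [4.125e+02 3.583e+02 2.000e-01]
```

Request:
play_rows:
  plan:
    - [85, [30, 20, 0], 0]
    - [85, [75, 53, 0], 0]
    - [85, [125, 89, 0], 0]
    - [85, [175, 124, 0], 0]
    - [85, [225, 160, 0], 0]
    - [85, [275, 195, 0], 0]
    - [85, [325, 231, 0], 0]
    - [85, [370, 263, 0], 0]
    - [85, [405, 288, 10], 0]
    - [85, [420, 299, 25], 0]
    - [85, [425, 302, 40], 0]
    - [85, [425, 302, 40], 0]

```text
clock: 1.9
ee_pos: [0.5058, 0.2511, 0.2147]
tcp_rot: [[0.966, -0.257, -0.002], [-0.257, -0.966, -0.002], [-0.002, 0.002, -1.0]]
wrist_force: [-0.3, -0.2, -0.2]
width: 0.0853
```

```bash
python3 - <<'E'
from h import *
s=monitor.observe(); print(s["clock"],np.round(s["ee_pos"],4),np.round(s["q"],2)); print(np.round(s["tcp_rot"],3))
f=eyes.grab_frame("wrist"); cv2.imwrite("pics/w1.png",f["img"]); crop(f["img"],230,130,160,120,5,"pics/w1c.png")
f=eyes.grab_frame("scene"); cv2.imwrite("pics/s1.png",f["img"])
E
```

```text
1.9 [0.5058 0.2511 0.2147] [ 0.81  0.21 -0.29 -0.   -1.07  0.5 ]
[[ 0.966 -0.257 -0.002]
 [-0.257 -0.966 -0.002]
 [-0.002  0.002 -1.   ]]
```

View pics/w1.png

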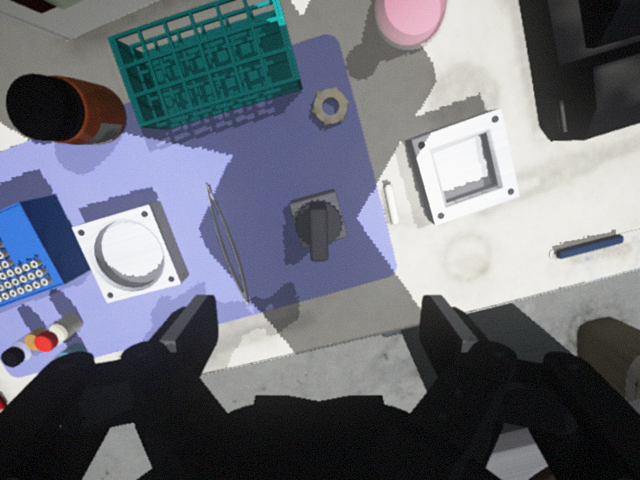

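View pics/w1c.png

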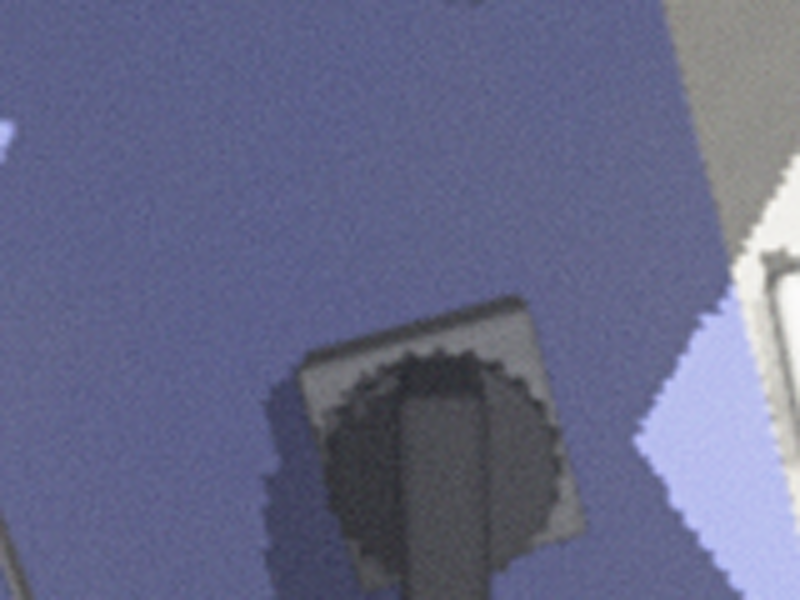

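```bash
python3 - <<'E'
from h import *
im=cv2.imread("pics/w1.png"); crop(im,270,170,100,100,6,"pics/w1d.png"); crop(im,400,95,130,140,4,"pics/w1e.png")
E
```

```text
(no output)
```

View pics/w1d.png

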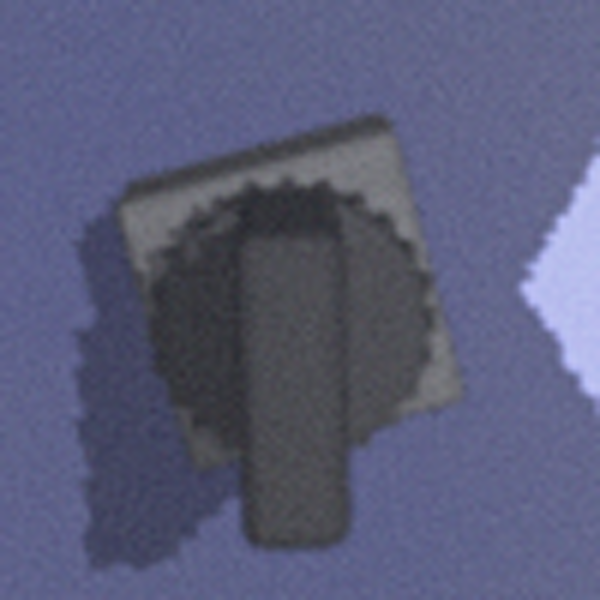

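View pics/w1e.png

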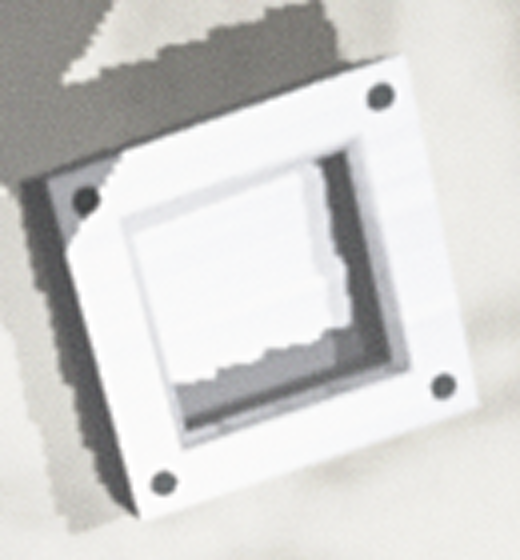

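```bash
python3 - <<'E'
from h import *
f=eyes.grab_frame("wrist"); s=monitor.observe()
def up(c,x0,y0,s): c=np.array(c,float); return (c+.5)/s-.5+[x0,y0]
def quad(P,n):
    P=P[:,:2]; c=P.mean(0); e=[P[(i+1)%4]-P[i] for i in range(4)]
    print(n,c.round(4),"len",[round(float(np.hypot(*v)),4) for v in e],"ang",[round(float(np.degrees(np.arctan2(v[1],v[0]))),1) for v in e])
    return c
foot=quad(ray(f,up([(124,207),(393,132),(463,400),(203,468)],270,170,6),.024),"foot")
pad=quad(ray(f,up([(243,236),(342,235),(350,546),(247,546)],270,170,6),.078),"paddle")
jig=quad(ray(f,up([(48,182),(408,57),(480,405),(142,518)],400,95,4),.0245),"jig")
quad(ray(f,up([(85,200),(380,96),(443,386),(163,483)],400,95,4),.0245),"screws")
quad(ray(f,up([(120,215),(357,138),(408,370),(185,447)],400,95,4),.025),"well")
R=np.array(s["tcp_rot"]);p=np.array(s["ee_pos"])
for c in (foot,pad,(foot+pad)/2): print((R.T@(np.array([*c,.071])-p)*1000).round(1))
E
```

```text
foot [0.5065 0.2511] len [0.0421, 0.0431, 0.042, 0.0428] ang [-89.2, -179.5, 90.4, 0.7]
paddle [0.5066 0.2512] len [0.0124, 0.0412, 0.0135, 0.0411] ang [-104.2, 167.0, 75.2, -14.4]
jig [0.5186 0.111 ] len [0.0813, 0.0798, 0.081, 0.0796] ang [-85.4, -175.1, 94.5, 5.1]
screws [0.5189 0.1115] len [0.067, 0.0667, 0.0669, 0.0669] ang [-85.1, -174.9, 95.1, 5.2]
well [0.519  0.1118] len [0.0536, 0.0534, 0.0529, 0.0547] ang [-86.5, -175.1, 95.0, 5.7]
[  0.4   1.2 145.7]
[  0.5   1.1 145.7]
[  0.4   1.1 145.7]
```

Request:
play_rows:
  plan:
    - [85, [0, 1, 30], 0]
    - [85, [0, 1, 70], 0]
    - [85, [0, 1, 105], 0]
    - [85, [0, 1, 130], 0]
    - [85, [0, 1, 140], 0]
    - [85, [0, 1, 144], 0]
    - [85, [0, 1, 144], 0]

```text
clock: 2.92
ee_pos: [0.5067, 0.2509, 0.0731]
tcp_rot: [[0.967, -0.256, 0.001], [-0.256, -0.967, 0.001], [0.001, -0.001, -1.0]]
wrist_force: [0.4, 0.6, -0.3]
width: 0.0851
```

```bash
python3 - <<'E'
from h import *
s=monitor.observe(); print(s["clock"],np.round(s["ee_pos"],4),np.round(s["wrist_force"],2))
f=eyes.grab_frame("wrist"); cv2.imwrite("pics/w2.png",f["img"])
s=monitor.observe(); print(s["clock"],np.round(s["ee_pos"],4))
f=eyes.grab_frame("scene");crop(f["img"],240,150,200,160,4,"pics/s2.png")
E
```

```text
2.925 [0.5067 0.2509 0.0731] [ 0.37  0.62 -0.27]
2.975 [0.5068 0.2509 0.0733]
```

View pics/w2.png

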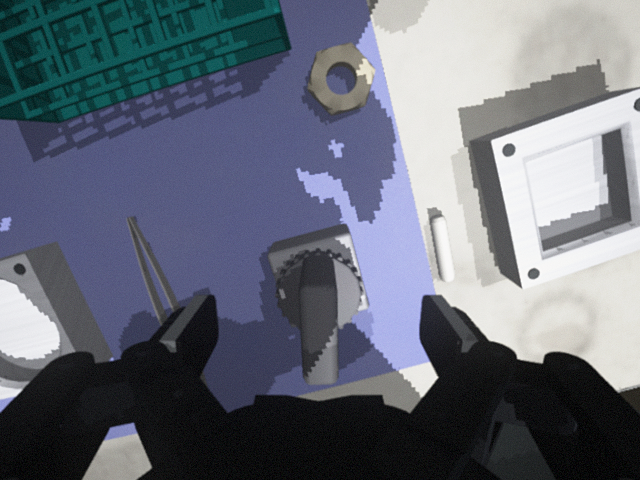

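View pics/s2.png

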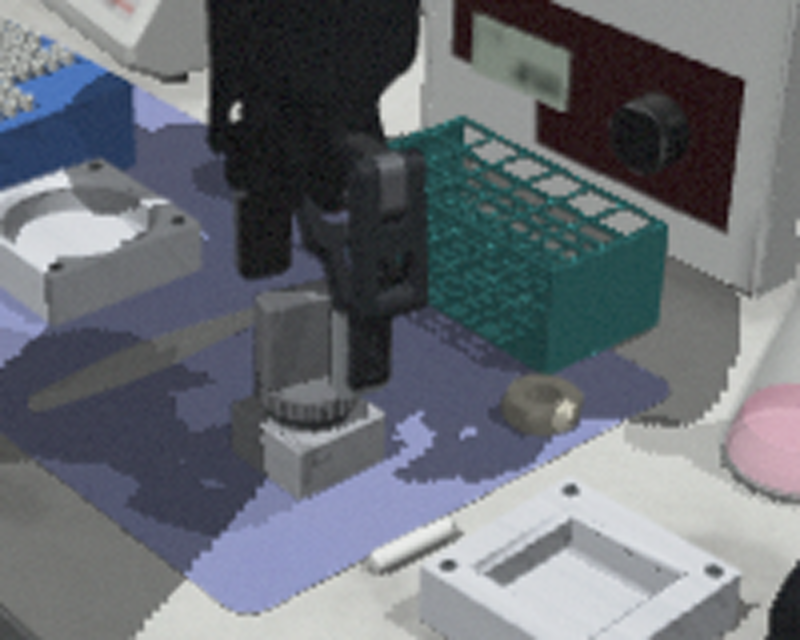

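The paddle (col ~320) is centred between the fingers (215 and 422). I'll close them.

Request:
play_rows:
  plan:
    - [0, [0, 0, 2], 0]
    - [0, [0, 0, 2], 0]
    - [0, [0, 0, 2], 0]
    - [0, [0, 0, 2], 0]
    - [0, [0, 0, 2], 0]
    - [0, [0, 0, 2], 0]
    - [0, [0, 0, 2], 0]
    - [0, [0, 0, 2], 0]

```text
clock: 4.03
ee_pos: [0.5064, 0.2503, 0.0704]
tcp_rot: [[0.966, -0.257, 0.0], [-0.257, -0.966, -0.0], [0.0, -0.0, -1.0]]
wrist_force: [-0.1, -1.4, 2.3]
width: 0.0133
```

Request:
play_rows:
  plan:
    - [0, [0, 0, -8], 0]
    - [0, [0, 0, -20], 0]
    - [0, [0, 0, -35], 0]
    - [0, [0, 0, -50], 0]
    - [0, [0, 0, -60], 0]
    - [0, [0, 0, -60], 0]
    - [0, [0, 0, -60], 0]

```text
clock: 4.9
ee_pos: [0.506, 0.2501, 0.13]
tcp_rot: [[0.966, -0.257, -0.001], [-0.257, -0.966, -0.0], [-0.0, 0.0, -1.0]]
wrist_force: [0.1, -0.4, -1.5]
width: 0.0133
```

```bash
python3 - <<'E'
from h import *
s=monitor.observe(); p=np.array(s["ee_pos"]);R=np.array(s["tcp_rot"]);print(s["clock"],p.round(4),np.round(s["wrist_force"],2),np.round(s["width"],4))
f=eyes.grab_frame("wrist"); crop(f["img"],240,180,160,120,5,"pics/w3.png")
f=eyes.grab_frame("scene");crop(f["img"],260,140,180,160,4,"pics/s3.png")
for a in (.5189,.1115),(.520,.113): print((R.T@(np.array([*a,p[2]])-p)*1000).round(1))
E
```

```text
4.9 [0.506  0.2501 0.13  ] [ 0.13 -0.39 -1.51] 0.0133
[ 48.1 130.6   0. ]
[ 48.8 128.9   0. ]
```

View pics/w3.png

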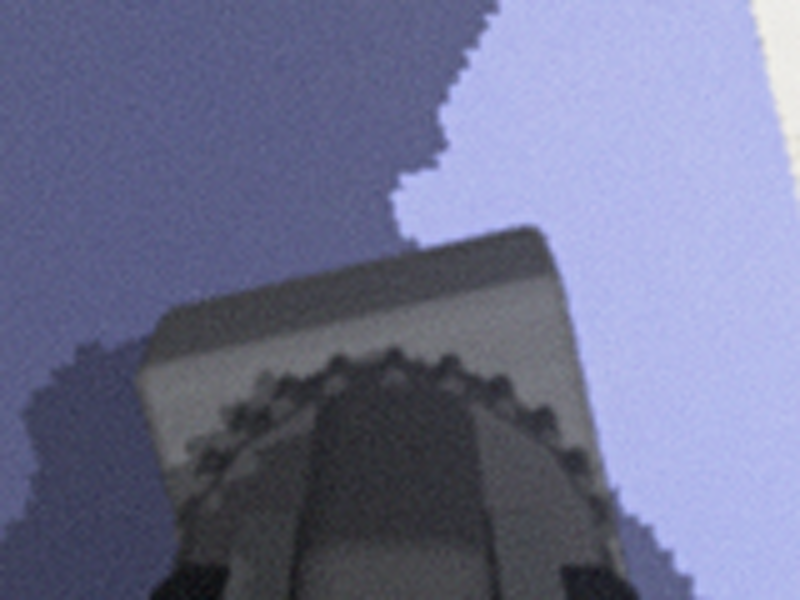

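View pics/s3.png

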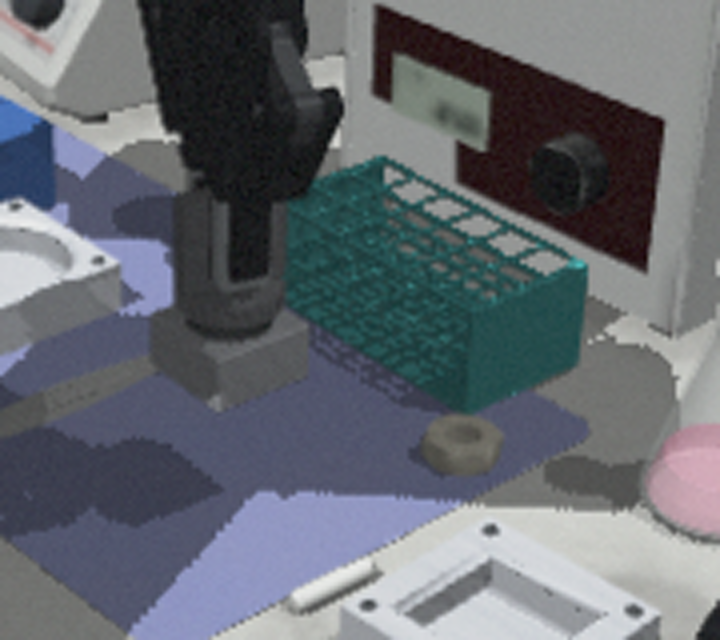

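```bash
python3 - <<'E'
from h import *
f=eyes.grab_frame("wrist")
def up(c,x0,y0,s): c=np.array(c,float); return (c+.5)/s-.5+[x0,y0]
P=ray(f,up([(140,375),(557,275)],240,180,5),.084)[:,:2]
d=P[1]-P[0];print(P.round(4),np.hypot(*d),np.degrees(np.arctan2(d[1],d[0])),P.mean(0))
E
```

```text
[[0.527  0.2702]
 [0.5263 0.2276]] 0.04262022194285793 -90.87463470992931 [0.52664352 0.24888417]
```

Request:
play_rows:
  plan:
    - [0, [8, 20, 0], 0]
    - [0, [18, 50, 0], -0.02]
    - [0, [30, 80, 0], -0.05]
    - [0, [40, 108, 0], -0.08]
    - [0, [46, 124, 0], -0.08]
    - [0, [48, 130, 0], -0.08]
    - [0, [48, 130, 0], -0.08]
    - [0, [48, 130, 0], -0.08]

```text
clock: 6.05
ee_pos: [0.5194, 0.113, 0.1303]
tcp_rot: [[0.984, -0.178, 0.0], [-0.178, -0.984, 0.0], [0.0, -0.0, -1.0]]
wrist_force: [0.3, 0.0, -2.5]
width: 0.0133
```

```bash
python3 - <<'E'
from h import *
s=monitor.observe(); p=np.array(s["ee_pos"]);R=np.array(s["tcp_rot"]);print(s["clock"],p.round(4),R.round(3),np.round(s["wrist_force"],2),np.round(s["width"],4))
f=eyes.grab_frame("wrist"); crop(f["img"],220,130,200,150,4,"pics/w4.png")
f=eyes.grab_frame("scene");crop(f["img"],320,200,140,140,5,"pics/s4.png")
E
```

```text
6.05 [0.5194 0.113  0.1303] [[ 0.984 -0.178  0.   ]
 [-0.178 -0.984  0.   ]
 [ 0.    -0.    -1.   ]] [ 0.32  0.   -2.48] 0.0133
```

View pics/w4.png

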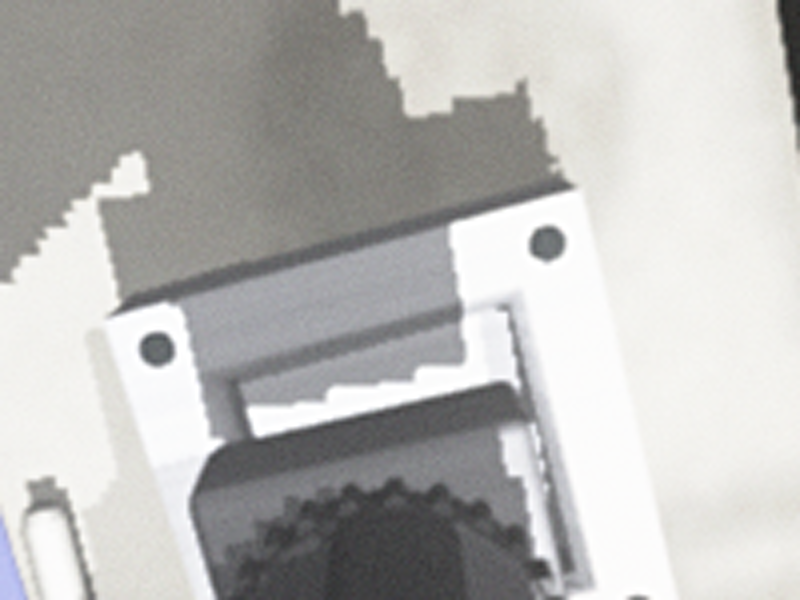

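View pics/s4.png

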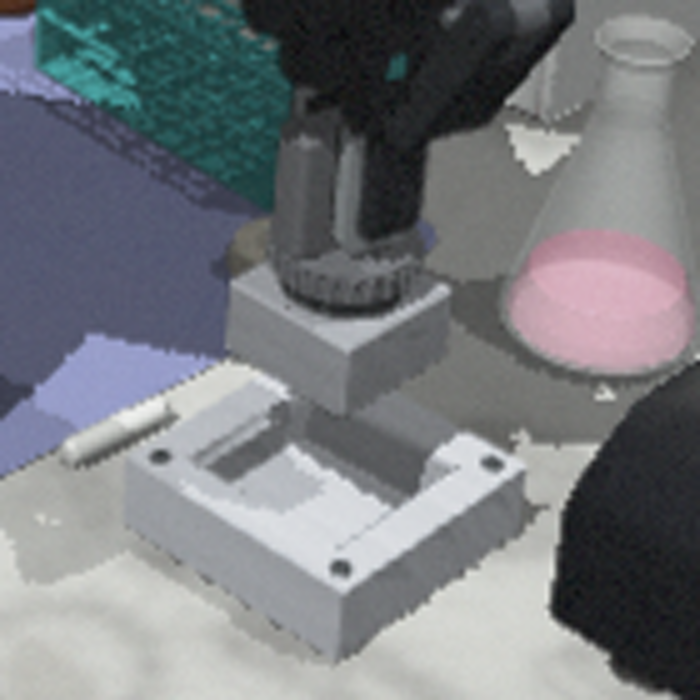

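```bash
python3 - <<'E'
from h import *
f=eyes.grab_frame("wrist")
def up(c): c=np.array(c,float); return (c+.5)/4-.5+[220,130]
def seg(n,c,z):
    P=ray(f,up(c),z)[:,:2];d=P[1]-P[0];print(n,P.round(4).tolist(),round(np.hypot(*d),4),np.degrees(np.arctan2(d[1],d[0])).round(1),P.mean(0).round(4))
seg("screws",[(157,349),(547,243)],.0245)
seg("jigedge",[(108,318),(578,190)],.0245)
seg("foot top",[(190,497),(522,418)],.084)
seg("foot bot",[(220,443),(520,385)],.060)
E
```

```text
screws [[0.5477, 0.1475], [0.5535, 0.0814]] 0.0664 -84.9 [0.5506 0.1145]
jigedge [[0.5542, 0.1543], [0.5611, 0.0752]] 0.0794 -85.0 [0.5576 0.1148]
foot top [[0.5389, 0.1351], [0.5416, 0.0927]] 0.0425 -86.3 [0.5402 0.1139]
foot bot [[0.539, 0.1343], [0.5398, 0.0911]] 0.0432 -89.0 [0.5394 0.1127]
```

Request:
play_rows:
  plan:
    - [0, [-1, 1, 0], -0.02]
    - [0, [-1, 1, 10], -0.02]
    - [0, [-1, 1, 22], -0.02]
    - [0, [-1, 1, 30], -0.02]
    - [0, [-1, 1, 34], -0.02]
    - [0, [-1, 1, 38], -0.02]
    - [0, [-1, 1, 42], -0.02]
    - [0, [-1, 1, 45], -0.02]
    - [0, [-1, 1, 45], -0.02]

```text
clock: 7.32
ee_pos: [0.5181, 0.1115, 0.0852]
tcp_rot: [[0.987, -0.159, -0.0], [-0.159, -0.987, -0.0], [-0.0, 0.0, -1.0]]
wrist_force: [0.1, -0.8, -3.2]
width: 0.0134
```

```bash
python3 - <<'E'
from h import *
s=monitor.observe(); p=np.array(s["ee_pos"]);print(s["clock"],p.round(4),np.round(s["wrist_force"],2),np.round(s["ft_torque"],2),np.round(s["width"],4))
f=eyes.grab_frame("wrist"); crop(f["img"],220,130,200,150,4,"pics/w5.png")
f=eyes.grab_frame("scene");crop(f["img"],320,200,140,140,5,"pics/s5.png")
E
```

```text
7.325 [0.5181 0.1115 0.0852] [ 0.11 -0.84 -3.2 ] [-0.01 -0.01 -0.02] 0.0134
```

View pics/w5.png

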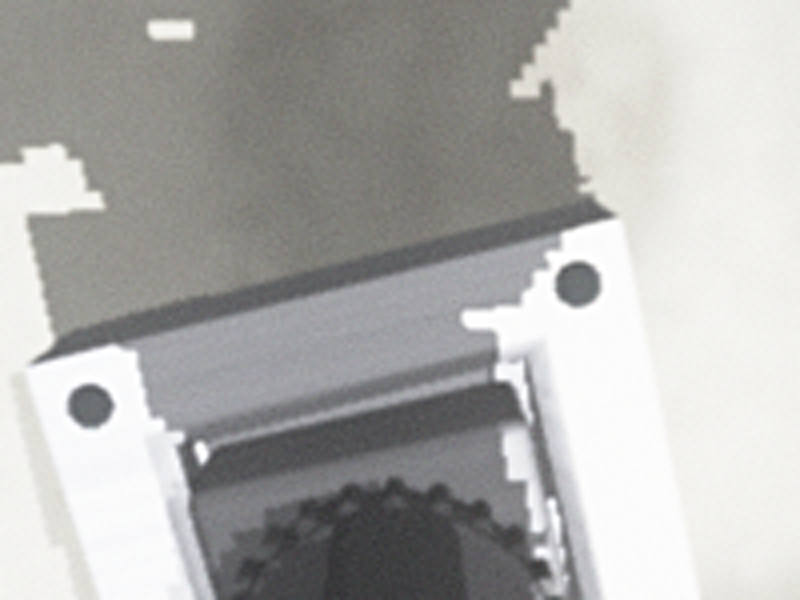

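View pics/s5.png

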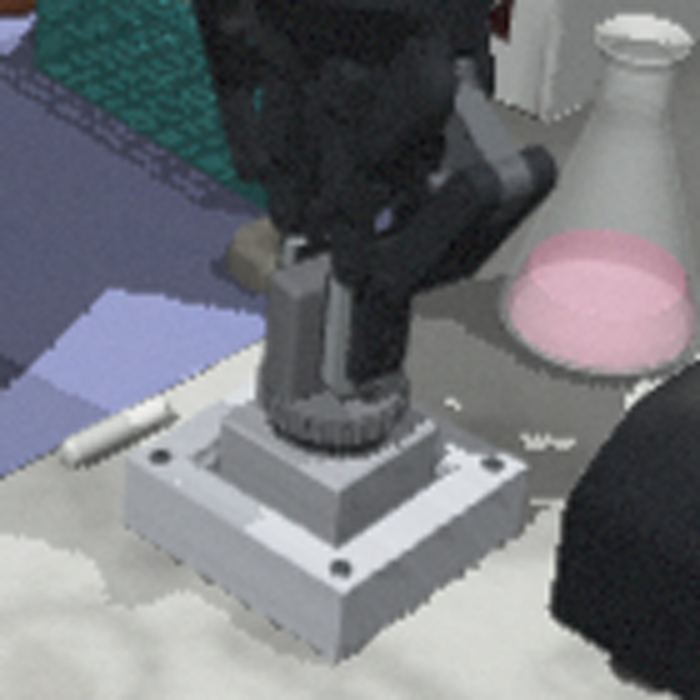

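Entered the well without contact. I'll lower it the last few mm gently.

Request:
play_rows:
  plan:
    - [0, [0, 0, 2], 0]
    - [0, [0, 0, 4], 0]
    - [0, [0, 0, 5], 0]
    - [0, [0, 0, 6], 0]
    - [0, [0, 0, 6], 0]
    - [0, [0, 0, 6], 0]

```text
clock: 8.18
ee_pos: [0.5181, 0.1116, 0.0793]
tcp_rot: [[0.987, -0.159, -0.0], [-0.159, -0.987, -0.0], [-0.0, 0.0, -1.0]]
wrist_force: [-0.2, 0.1, -2.8]
width: 0.0131
```

Request:
play_rows:
  plan:
    - [0, [0, 0, 1], 0]
    - [0, [0, 0, 1], 0]
    - [0, [0, 0, 1.5], 0]
    - [0, [0, 0, 1.5], 0]

```text
clock: 8.68
ee_pos: [0.5183, 0.1116, 0.0784]
tcp_rot: [[0.987, -0.159, 0.0], [-0.159, -0.987, 0.0], [0.0, -0.0, -1.0]]
wrist_force: [-2.4, -0.4, 4.4]
width: 0.0135
```

Seated on the floor: contact force is up about 7 N. Before turning, I'll check the wrist camera's swing clearance to the balance display.

```bash
python3 - <<'E'
from h import *
s=monitor.observe(); print(np.round(s["q"],3))
f=eyes.grab_frame("top"); cv2.imwrite("pics/t6.png",f["img"]); crop(f["img"],380,60,260,200,3,"pics/t6c.png")
f=eyes.grab_frame("scene"); crop(f["img"],320,80,320,300,2.5,"pics/s6.png")
f=eyes.grab_frame("wrist"); cv2.imwrite("pics/w6.png",f["img"])
E
```

```text
[ 0.582  0.311 -0.528  0.    -0.731  0.829]
```

View pics/t6c.png

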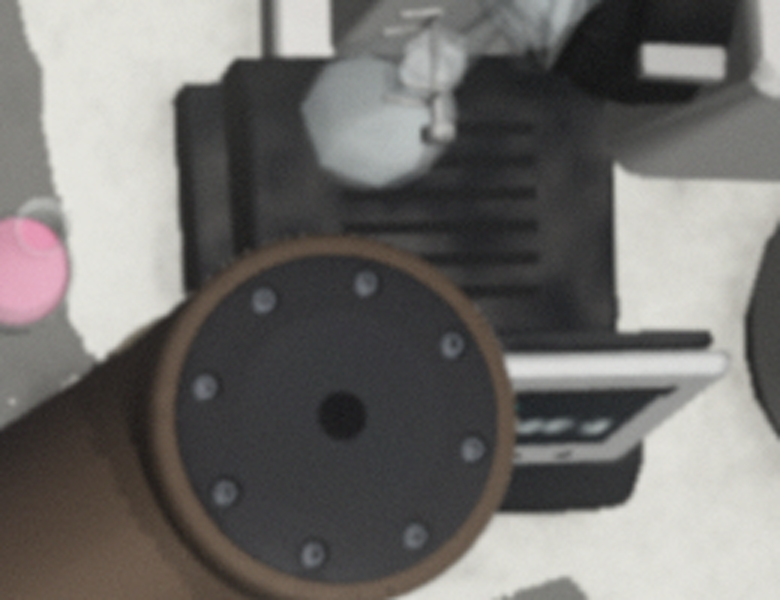

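View pics/s6.png

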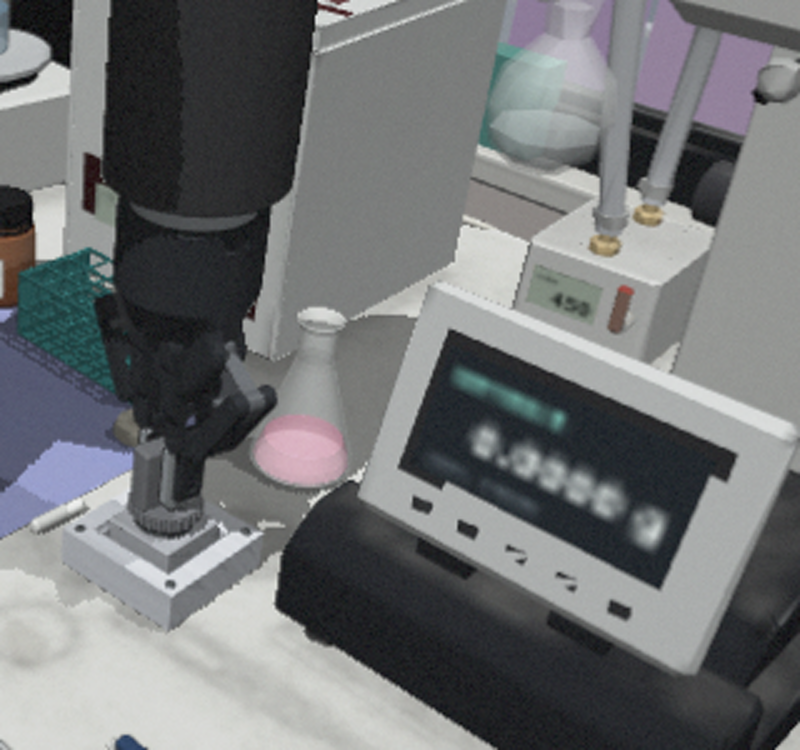

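View pics/w6.png

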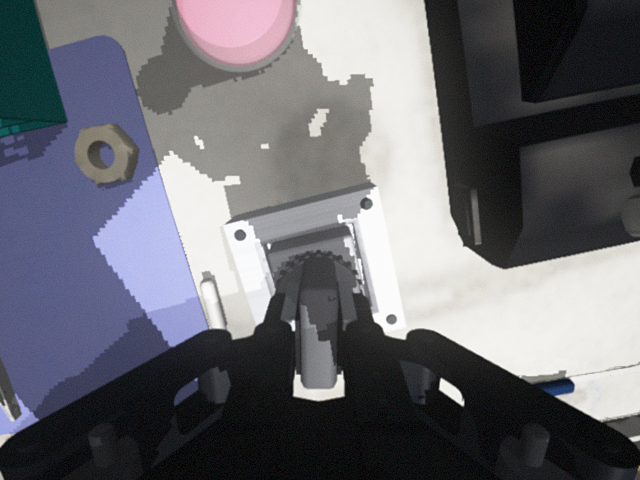

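```bash
python3 - <<'E'
from h import *
a=eyes.grab_frame("scene");b=eyes.grab_frame("top")
for pa,pb in [((494.8,194.8),(499,181)),((464.5,279),(479,214))]:
  n=[cv2.undistortPoints(np.array([[p]],float),f["mtx"],np.array(f["dist"],float)).reshape(2,1) for p,f in((pa,a),(pb,b))]
  X=cv2.triangulatePoints(np.c_[a["R"],a["t"]],np.c_[b["R"],b["t"]],n[0],n[1]); X=(X[:3]/X[3]).ravel()
  print(X.round(3),proj(a,X).round(1),proj(b,X).round(1))
E
```

```text
[0.581 0.011 0.202] [[494.8 194.8]] [[499. 181.]]
[0.549 0.007 0.096] [[466.2 278.7]] [[478. 215.]]
```

Request:
play_rows:
  plan:
    - [0, [0, 0, 0], 0.06]
    - [0, [0, 0, 0], 0.14]
    - [0, [0, 0, 0], 0.23]
    - [0, [0, 0, 0], 0.32]
    - [0, [0, 0, 0], 0.41]
    - [0, [0, 0, 0], 0.5]
    - [0, [0, 0, 0], 0.59]
    - [0, [0, 0, 0], 0.67]
    - [0, [0, 0, 0], 0.74]
    - [0, [0, 0, 0], 0.8]
    - [0, [0, 0, 0], 0.8]
    - [0, [0, 0, 0], 0.8]

```text
clock: 10.42
ee_pos: [0.5187, 0.1118, 0.0784]
tcp_rot: [[0.575, -0.818, 0.001], [-0.818, -0.575, 0.0], [0.0, -0.001, -1.0]]
wrist_force: [0.3, -0.5, 5.5]
width: 0.0134
```

```bash
python3 - <<'E'
from h import *
s=monitor.observe(); R=np.array(s["tcp_rot"]);print(s["clock"],np.degrees(np.arctan2(R[1,0],R[0,0])),np.round(s["q"],3),np.round(s["wrist_force"],2),np.round(s["ft_torque"],3),np.round(s["width"],4))
f=eyes.grab_frame("wrist"); cv2.imwrite("pics/w7.png",f["img"])
E
```

```text
10.425 -54.889719436296176 [ 0.582  0.311 -0.527  0.    -0.731  0.03 ] [ 0.27 -0.53  5.48] [-0.053  0.291 -0.087] 0.0134
```

View pics/w7.png

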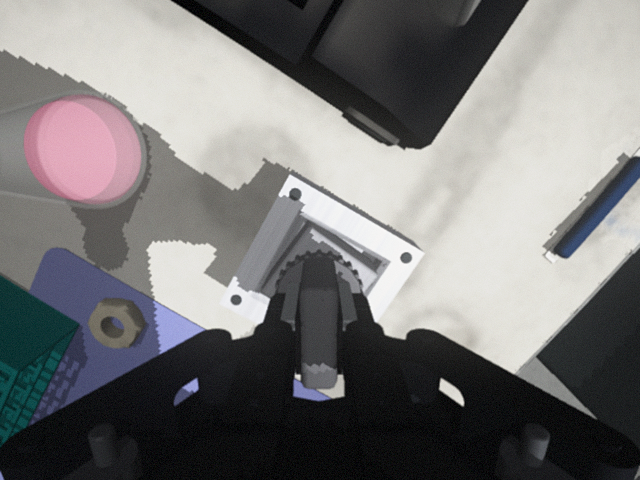

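Request:
play_rows:
  plan:
    - [0, [0, 0, 0], 0.06]
    - [0, [0, 0, 0], 0.12]
    - [0, [0, 0, 0], 0.17]
    - [0, [0, 0, 0], 0.21]
    - [0, [0, 0, 0], 0.21]

```text
clock: 11.1
ee_pos: [0.5187, 0.1118, 0.0784]
tcp_rot: [[0.392, -0.92, 0.001], [-0.92, -0.392, 0.0], [0.0, -0.001, -1.0]]
wrist_force: [-0.7, -0.4, 5.5]
width: 0.0133
```

```bash
python3 - <<'E'
from h import *
s=monitor.observe(); R=np.array(s["tcp_rot"]);print(np.degrees(np.arctan2(R[1,0],R[0,0])),np.round(s["wrist_force"],2),np.round(s["ft_torque"],3))
E
```

```text
-66.94716074120961 [-0.67 -0.41  5.48] [-0.08   0.269 -0.013]
```

Request:
play_rows:
  plan:
    - [0, [0, 0, 0], 0.02]
    - [0, [0, 0, 0], 0.04]
    - [0, [0, 0, 0], 0.04]

```text
clock: 11.48
ee_pos: [0.5187, 0.1118, 0.0784]
tcp_rot: [[0.355, -0.935, 0.001], [-0.935, -0.355, 0.0], [0.0, -0.001, -1.0]]
wrist_force: [-0.7, -0.9, 5.5]
width: 0.0136
```

```bash
python3 - <<'E'
from h import *
s=monitor.observe(); R=np.array(s["tcp_rot"]);print(np.degrees(np.arctan2(R[1,0],R[0,0])),np.round(s["wrist_force"],2),np.round(s["ft_torque"],3))
E
```

```text
-69.22354033903349 [-0.65 -0.85  5.46] [-0.11   0.222 -0.029]
```

Request:
play_rows:
  plan:
    - [0, [0, 0, 0], 0.03]
    - [0, [0, 0, 0], 0.06]
    - [0, [0, 0, 0], 0.06]

```text
clock: 11.85
ee_pos: [0.5184, 0.1118, 0.0784]
tcp_rot: [[0.299, -0.954, 0.001], [-0.954, -0.299, 0.0], [0.0, -0.001, -1.0]]
wrist_force: [-2.7, -0.1, 6.9]
width: 0.0131
```

```bash
python3 - <<'E'
from h import *
s=monitor.observe(); R=np.array(s["tcp_rot"]);print(np.degrees(np.arctan2(R[1,0],R[0,0])),np.round(s["wrist_force"],2),np.round(s["ft_torque"],3),s["joint_torque"][5])
f=eyes.grab_frame("wrist"); crop(f["img"],210,150,220,160,3.6,"pics/w8.png")
E
```

```text
-72.5949602261252 [-2.65 -0.06  6.91] [0.152 0.852 0.587] -0.7764364778995514
```

View pics/w8.png

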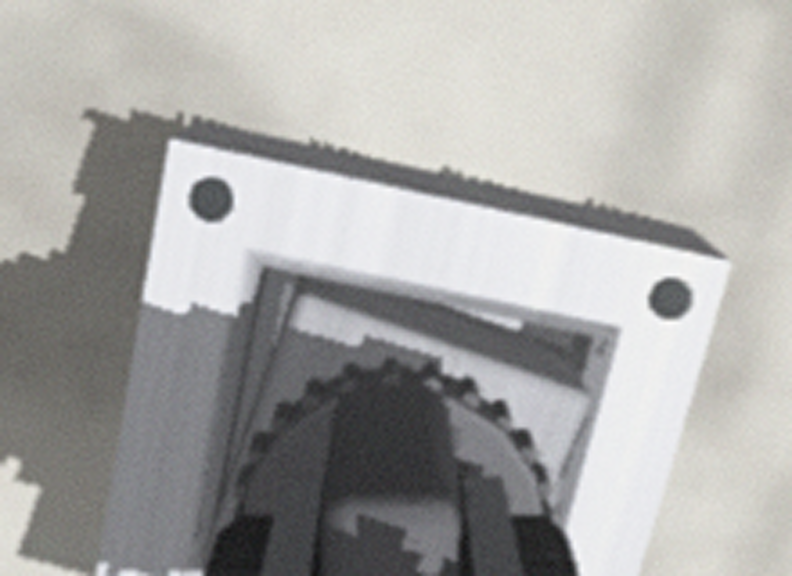

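Moment jumped to 0.59 N m, which means the stop. I'll unload slightly, release and lift.

Request:
play_rows:
  plan:
    - [0, [0, 0, 0], -0.02]
    - [0, [0, 0, 0], -0.02]
    - [45, [0, 0, 0], -0.02]
    - [45, [0, 0, 0], -0.02]
    - [45, [0, 0, 0], -0.02]
    - [45, [0, 0, 0], -0.02]
    - [45, [0, 0, -10], -0.02]
    - [45, [0, 0, -30], -0.02]
    - [45, [0, 0, -60], -0.02]
    - [45, [0, 0, -100], -0.02]
    - [45, [0, 0, -120], -0.02]
    - [45, [0, 0, -120], -0.02]

```text
clock: 13.4
ee_pos: [0.5191, 0.112, 0.2003]
tcp_rot: [[0.316, -0.949, 0.004], [-0.949, -0.316, 0.002], [-0.001, -0.004, -1.0]]
wrist_force: [0.2, 0.6, -0.5]
width: 0.0449
```

```bash
python3 - <<'E'
from h import *
s=monitor.observe(); print(s["clock"],np.round(s["ee_pos"],4),np.round(s["wrist_force"],2),s["width"])
f=eyes.grab_frame("wrist"); cv2.imwrite("pics/w9f.png",f["img"]);crop(f["img"],250,150,130,120,5,"pics/w9.png")
f=eyes.grab_frame("scene");crop(f["img"],320,200,140,140,5,"pics/s9.png")
E
```

```text
13.4 [0.5191 0.112  0.2003] [ 0.15  0.62 -0.51] 0.04492693395823859
```

View pics/w9.png

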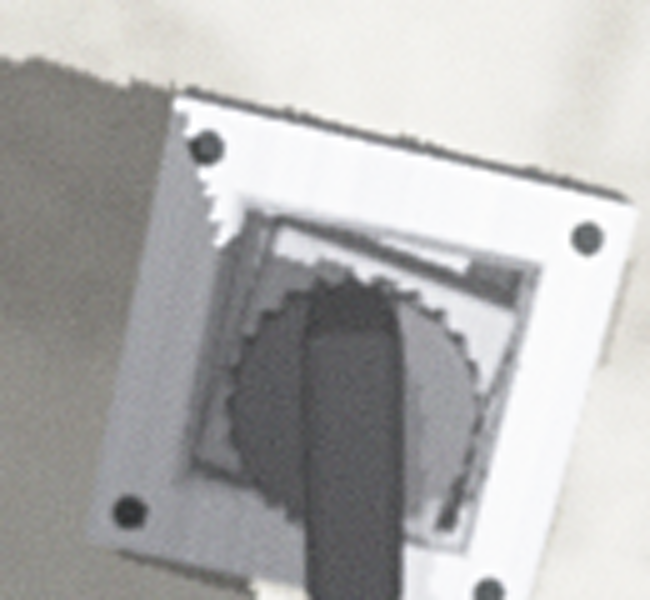

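View pics/s9.png

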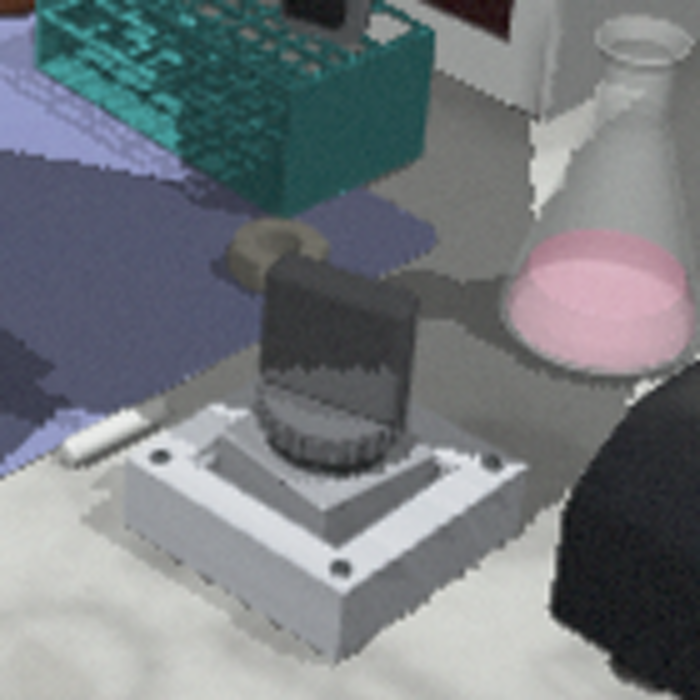

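```bash
python3 - <<'E'
from h import *
f=eyes.grab_frame("wrist")
crop(f["img"],290,200,60,90,6,"pics/w10.png")
def up(c,x0,y0,s): c=np.array(c,float); return (c+.5)/s-.5+[x0,y0]
def seg(n,c,z):
    P=ray(f,up(c,250,150,5),z)[:,:2];d=P[1]-P[0];print(n,P.round(4).tolist(),round(np.hypot(*d),4),np.degrees(np.arctan2(d[1],d[0])).round(1))
seg("foot far",[(277,230),(523,308)],.033)
seg("padL",[(311,598),(304,337)],.087); seg("padR",[(402,598),(402,337)],.087)
seg("screws",[(206,148),(588,238)],.0245);seg("screws2",[(130,512),(488,592)],.0245)
P=ray(f,up([(206,148),(588,238),(130,512),(488,592)],250,150,5),.0245);print(P.mean(0))
# cap disc centre, rough
print(ray(f,up([(229,395),(478,395),(352,275)],250,150,5),.049).round(4))
E
```

```text
foot far [[0.5368, 0.0887], [0.494, 0.0882]] 0.0429 -179.3
padL [[0.5168, 0.1286], [0.5294, 0.0932]] 0.0376 -70.5
padR [[0.5046, 0.1246], [0.5168, 0.089]] 0.0376 -71.1
screws [[0.5523, 0.0806], [0.4863, 0.0746]] 0.0663 -174.8
screws2 [[0.5462, 0.146], [0.4809, 0.1401]] 0.0656 -174.9
[0.51640774 0.11033972 0.0245    ]
[[0.5362 0.1138 0.049 ]
 [0.4985 0.1013 0.049 ]
 [0.5237 0.0893 0.049 ]]
```

View pics/w10.png

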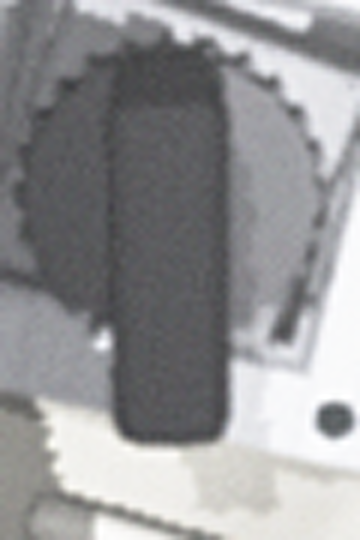

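```bash
python3 -c "
from plant import ctrl; print(ctrl.hand_in())"
```

```text
the job is handed in; nothing more can be done
None
```

The cell is standing closed in the square well, and the job is handed in. The report gives no verdict. The run took about 13.4 s of the 50 s.

I gripped the paddle, lifted the cell and aligned its foot with the square jig (jig yaw about 5°). I lowered it until it touched the floor, where the force rose by about 7 N. That was with the cap still open. I then turned the cap clockwise until the wrist moment jumped to about 0.6 N m, backed off slightly, released and lifted clear.

Last checks, from the wrist camera and arm readings:

| Check | Measured | Limit |
|---|---|---|
| Foot centre from jig centre | about 1–2 mm | 8 mm |
| Foot height above the floor | not measured at the end; TCP height did not change from floor contact to release | 4 mm |
| Tilt | looks upright in the scene view, no angle measured | about 6° |
| Cap angle, paddle against foot | about 71–72° (1.25 rad) | above 1.02 rad |
| Gripper | open, about 12 cm up, touching nothing | no contact |

- **Cap angle:** the reading is 2–3° past the nominal stop of 1.2 rad (68.8°), which is within the error of reading it from pixels.
- **Foot in the well:** it is twisted about 4.5° clockwise, which is the clearance taken up while turning the cap.

No check failed.

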